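Set the hold-down of a strip-cutting jig and feed the strip to the length stop

TASK

Set the hold-down of the little saw jig for this strip: turn the bar knob clockwise until the shoe just bottoms on the strip, without clamping it hard, then back it off a quarter of a turn so that the strip can run freely under it. Then feed the strip along its channel until it rests against the length stop, ready for the first cut, without ramming the stop or disturbing the bottle, cup and offcut near by.

Things in the scene. Friction and masses are not known exactly. Their poses are not given: they have to be found in the camera images.
- jig: Saw jig fixed to the table: wooden base 116 x 270 x 10 mm, on it two aluminium fences forming a channel 43 mm wide along the jig's y (on x = 0, z up), a bridge, a length stop. Origin: centre of the base's underside. The strip is fed toward +y. Fences 8 mm thick, tops at z = 28 mm, from y = -70 to +128 mm; the base reaches y = -135 mm, so the strip's rear end lies in the open
- thumbscrew (a joint): Turn of the hold-down screw, rad; grows clockwise seen from above: shoe goes down, 8 mm a turn. Drag 0.05 N m, stays where left. When the shoe bears, torque climbs steeply (about 1 N m per rad); each 0.1 N m above the drag puts some 80 N on the strip. Starts 1 to 3 rad before bottoming; where it bottoms differs each time, as backing boards under the strip differ by up to 1.5 mm
- knob_grip (a point): Centre of the black bar knob on top of the screw, on its axis: bar 44 mm long (along this point's x), 11 mm thick (its y), 24 mm tall (12 mm above and below this point), on a hub 21 mm across. Grip it from above across the 11 mm. It turns and goes up and down with the screw. The bridge below it (91 x 26 mm, its long side along the jig's x, at jig y = 10 mm) is 70 mm high, bolt heads 74 mm
- shoe_face (a point): Centre of the flat underside of the black hold-down shoe (36 x 34 x 9 mm), which the screw moves straight down on to the strip. Its height over the strip's upper face is the running clearance
- shoe: The hold-down shoe under the bridge; same origin as shoe_face, z up. The screw stands on it
- strip: Dark hardwood strip 40 x 200 x 15 mm, about 0.1 kg, loose in the channel under the shoe, 1.5 mm of play at each side. Origin: centre of its underside, about 17 mm over the table, on the backing board; y along its length toward the stop: rear end at y = -100 mm, front end at +100 mm, upper face at z = 15 mm
- length_stop: Aluminium stop block clamped across the fences near the channel's end, 60 x 16 x 17 mm, fixed
- stop_face (a point): Centre of the stop's face that the strip's front end is to meet; the stop face looks to the jig's -y
- bottle: Small standing squeeze bottle, 30 mm across, 86 mm tall, a bystander. Origin: centre of its underside
- cup: Small mixing cup, 41 mm across, 28 mm tall, a bystander. Origin: centre of its underside
- offcut: Dark wood offcut 40 x 55 x 15 mm lying on the table, a bystander. Origin: centre of its underside

How it is judged:
By the outcome, as a careful person would: the job done as asked, in the order asked, and still so for the second after the job is handed in, with the robot touching nothing.
It also fails if it takes over 61 s, if anything falls off the work surface, if the arm or the gripper's body presses on something with over 40 N, if the wrist force passes 120 N, or if a joint passes its speed limit or range.

ROBOT

A 6-joint arm with a two-finger parallel gripper is mounted at the origin on a cart in front of the work surface, level with it; the furniture and walls round the work are solid. World frame = base frame: x ahead of the robot, y to its left, z up, the work surface at z = 0. Lengths are in m, angles in rad, forces in N, time in s.
With the tool pointing down it reaches from about 0.275 to 0.75 m from the base axis. Payload 10.2 kg.
Tool frame: the origin (TCP) lies midway between the tips of the shut fingers; the grasp point (between the pads) lies 19 mm behind it; z points along the fingers, y is the line along which they close (so a half turn about z gives the same grasp; the last joint's range is limited). The gripper opens to 88 mm and grips with 3 to 60 N. Pads are 18 mm wide; open, the fingers measure 123 mm over their backs; the gripper's body (75 mm by 187 mm) begins 45 mm behind the grasp point.
Start: joints at [-1.347, 0.313, 1.498, -0, 1.331, -0.223], TCP at [0.227, -0.473, 0.239] pointing down, gripper open.
Joint ranges: [-2.94, 2.94], [-0.97, 2.17], [0.19, 2.56], [-1.23, 4.37], [0.02, 3.11], [-2.88, 2.88]. Speed limits (rad/s): [2.39, 2.39, 3.01, 3.14, 3.14, 3.14].

INTERFACE

Orientations are given as a unit quaternion [x, y, z, w].
In Python, from plant import arm gives the robot as it stands. The module is installed in compiled form; this text tells all that it offers. Calls block until the motion is done:
- arm.move_ptp(position, orientation): joint-space move of the TCP to a pose.
- arm.move_l(position, vel=0.15, rot=None, stop_force=None): straight line of the TCP; rot=None keeps the orientation; vel is the mean speed in m/s. With stop_force (N) it stops when the force on the tool has changed by that much, and returns True; else False.
- arm.move_joints(angles): joint-space move.
- arm.move_gripper(opening, grip_force=None): finger opening in m; grip_force is the grip in N (None keeps the last); returns when the fingers have stopped.
- arm.sleep(seconds).
- arm.inverse_kinematics(position, orientation): joint angles nearest the present ones, or None.
- arm.get_obs(): the state.
- arm.read_camera(name): name is "side" or "top" or "wrist"; returns a dict with "frame" (480x640x3 uint8, red, green, blue), "z_map" (480x640 float32, m along the optical axis (not along the pixel's ray), 0 where there is no reading), "fx", "fy", "cx", "cy" (pixels), "rvec" (rotation vector, rad) and "tvec" (3), from world to camera coordinates, as OpenCV has them. Camera axes: x right, y down, z forward; pixel columns grow to the right and rows downward; lengths in m; the calibration is good to about 2 mm. A picture is of the moment at which its call begins.
A pose or a line that the arm cannot do raises arm.MotionError and nothing moves.
- arm.hand_in(): hands the job in; it is judged then, once.
Trained networks look in the newest picture that a camera, given by its name, has taken for a name from the list of things; names that differ only in an ending like _2 or _b are one class to them, and where a whole thing is asked for, a point or a joint stands for the part that bears it (a point fixed in the world has none). Each returns a list of dicts, best first, with "p" (0 to 1); they miss things now and then, are a little off and sometimes report something else, mostly with a low value. They report only what shows in the picture. A call takes as long as a camera call.
- arm.search_frame(query, camera): "xyz" ([x, y, z] in m, in world coordinates, good to about 4 mm: the middle of the surface that is visible of it).
The state is a dict: "time": time; "joint_positions": joint angles; "dq": joint speeds; "joint_efforts": joint torques, N m; "eef_pos": TCP position; "orientation": TCP orientation; "ft_force": force on the tool from outside, world axes, zero at the start; "moment": the same for the moment, N m; "gripper_width": finger opening in m; "grip_force": force on a finger pad.
Only numpy, scipy, OpenCV 4.12 (cv2) and the standard library are available. Lean on these libraries where they do the work, as an engineer would, in place of code of your own. Each camera call takes 0.05 s, during which the arm holds its last target. There are 200 camera calls.

## Working session

There is one attempt and no reset: what is moved stays moved. The work goes in short steps, each a Python script; the robot and the scene stay as the last script left them, time stands still between calls to the robot, and variables do not carry over. Pictures are saved under pics/ and viewed, at most 10 in all, crops included, and the job is handed in when it is done.

```bash
mkdir -p pics; cat > h.py <<'E'
import numpy as np, cv2
from plant import arm
from scipy.spatial.transform import Rotation as R
def cam(n,save=None):
    c=arm.read_camera(n)
    if save: cv2.imwrite('pics/'+save,c['frame'][:,:,::-1])
    return c
def cloud(c):
    v,u=np.mgrid[0:480,0:640]; z=c['z_map']
    P=np.stack([(u-c['cx'])/c['fx']*z,(v-c['cy'])/c['fy']*z,z],-1)
    M=R.from_rotvec(np.ravel(c['rvec'])).as_matrix()
    W=(P-np.ravel(c['tvec']))@M
    W[z==0]=np.nan
    return W
def down(a): # tool z down, tool y (closing) at world angle a
    y=np.array([np.cos(a),np.sin(a),0]);z=np.array([0,0,-1.])
    return R.from_matrix(np.c_[np.cross(y,z),y,z]).as_quat()
E
python3 - <<'E'
from h import *
np.set_printoptions(precision=4,suppress=True)
for n in ['top','side']:
    c=cam(n,n+'1.png'); np.savez('/tmp/'+n,W=cloud(c),f=c['frame'])
    print(n,c['fx'],c['rvec'],c['tvec'])
    for q in ['jig','knob_grip','shoe_face','strip','length_stop','stop_face','bottle','cup','offcut']:
        print(q,[(np.round(d['xyz'],4),round(d['p'],2)) for d in arm.search_frame(q,n)[:2]])
o=arm.get_obs(); print(o)
E
```

```text
top 493.78192258425776 [ 2.1822 -2.1265  0.1053] [0.0084 0.6279 1.0776]
jig [(array([0.5166, 0.0279, 0.0103]), 0.65)]
knob_grip []
shoe_face [(array([0.5219, 0.0265, 0.1048]), 0.59)]
strip [(array([ 0.5317, -0.0416,  0.0304]), 0.83), (array([0.5206, 0.031 , 0.1065]), 0.63)]
length_stop [(array([0.5139, 0.133 , 0.0345]), 0.65)]
stop_face [(array([0.5125, 0.1364, 0.0396]), 0.68)]
bottle [(array([ 0.7267, -0.1123,  0.0467]), 0.73)]
cup [(array([ 0.7178, -0.2875,  0.0135]), 0.53)]
offcut [(array([0.6091, 0.3082, 0.013 ]), 0.91), (array([ 0.7237, -0.1115,  0.0502]), 0.72)]
side 465.45214218446444 [ 2.0751 -0.3406  0.1819] [-0.6014  0.1884  0.7816]
jig []
knob_grip [(array([0.5164, 0.025 , 0.093 ]), 0.82)]
shoe_face [(array([0.5222, 0.0261, 0.0873]), 0.96)]
strip [(array([ 0.5268, -0.0699,  0.0267]), 0.69), (array([ 0.718 , -0.2855,  0.013 ]), 0.45)]
length_stop [(array([0.5008, 0.1237, 0.0374]), 0.62)]
stop_face [(array([0.5016, 0.1246, 0.0377]), 0.52)]
bottle [(array([ 0.7326, -0.1243,  0.0363]), 0.68)]
cup [(array([ 0.7206, -0.2839,  0.0147]), 0.88), (array([0.525 , 0.0221, 0.0967]), 0.59)]
offcut [(array([0.6075, 0.2991, 0.0188]), 0.72)]
{'time': 1.0, 'joint_positions': array([-1.3474,  0.3129,  1.4977, -0.    ,  1.331 , -0.2234]), 'dq': array([-0.0009,  0.002 , -0.0013,  0.0012,  0.0014,  0.0003]), 'joint_efforts': array([ -0.0015, -40.2111, -25.2421,   0.0696,   0.032 ,   0.    ]), 'eef_pos': array([ 0.2268, -0.4735,  0.2387]), 'orientation': array([ 0.9752,  0.2215, -0.    , -0.    ]), 'ft_force': array([-0.3329,  0.8284, -0.5441]), 'moment': array([-0.0259,  0.0628,  0.0243]), 'grip_force': 0.0, 'gripper_width': 0.08793203507232626}
```

View pics/top1.png

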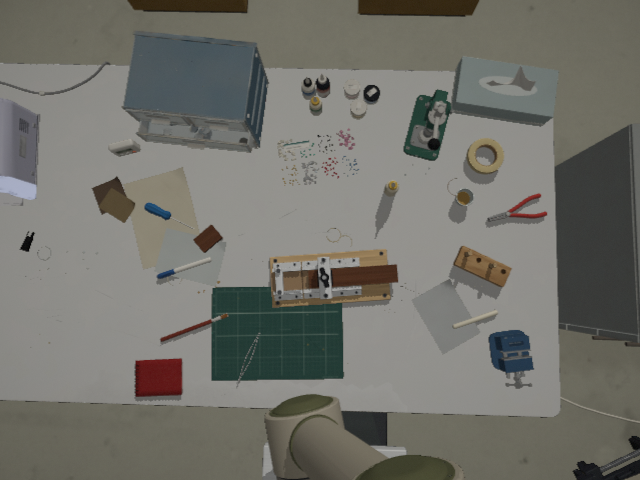

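View pics/side1.png

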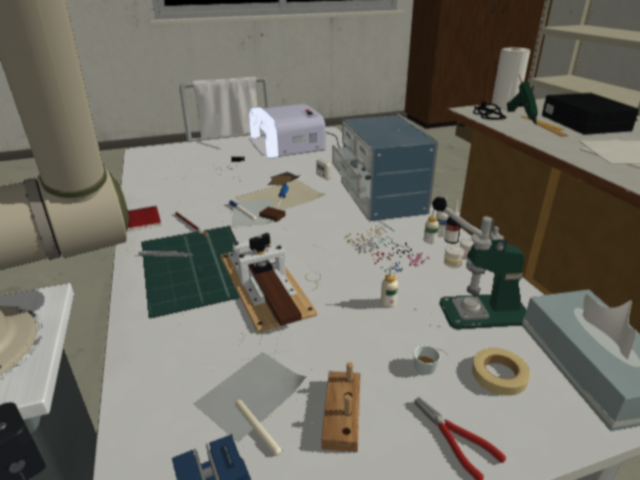

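```bash
python3 - <<'E'
from h import *
np.set_printoptions(precision=4,suppress=True)
for a in (np.pi/2-.05,-np.pi/2-.05,0,np.pi):
    print(a,arm.inverse_kinematics([.521,.026,.27],down(a)))
arm.move_ptp([.50,.0,.30],down(np.pi/2))
c=cam('wrist','w1.png'); np.savez('/tmp/w',W=cloud(c),f=c['frame'])
M=R.from_rotvec(np.ravel(c['rvec'])).as_matrix(); print('campos',-M.T@np.ravel(c['tvec']))
for q in ['knob_grip','shoe_face','strip','length_stop','stop_face']:
        print(q,[(np.round(d['xyz'],4),round(d['p'],2)) for d in arm.search_frame(q,'wrist')[:2]])
o=arm.get_obs(); print(o['time'],o['joint_positions'],o['eef_pos'],o['ft_force'],o['moment'])
E
```

```text
1.5207963267948965 [-0.175   0.2842  1.454  -0.      1.4033 -1.6958]
-1.6207963267948966 [-0.175   0.2842  1.454  -0.      1.4033  1.4458]
0 [-0.175   0.2842  1.454  -0.      1.4033 -0.175 ]
3.141592653589793 None
campos [ 0.4337 -0.0012  0.4447]
knob_grip [(array([0.521 , 0.0296, 0.1054]), 0.82)]
shoe_face [(array([0.5223, 0.0301, 0.1067]), 0.97)]
strip [(array([ 0.5289, -0.044 ,  0.0344]), 0.91)]
length_stop [(array([0.5141, 0.1332, 0.036 ]), 0.89), (array([ 0.7234, -0.1136,  0.0552]), 0.36)]
stop_face [(array([0.5105, 0.1274, 0.0399]), 0.67), (array([0.6023, 0.305 , 0.0156]), 0.58)]
3.2833 [-0.2353  0.2191  1.4604 -0.      1.4622 -1.8055] [ 0.5    -0.0003  0.2999] [0.1336 0.2358 1.3721] [ 0.0534 -0.1486  0.0189]
```

View pics/w1.png

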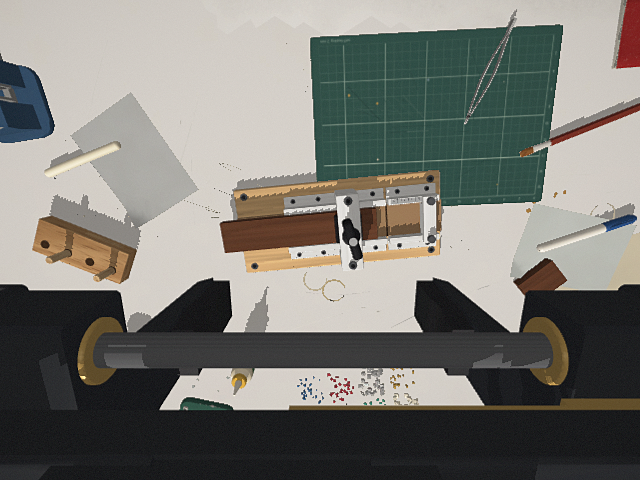

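The wrist picture shows the knob bar at (345–358, 222–258), the strip's rear end at (222,238), its front end at about (378,222), and the stop at (430,220). Next I measure them from depth.

```bash
python3 - <<'E'
from h import *
np.set_printoptions(precision=4,suppress=True)
d=np.load('/tmp/w.npz'); W,f=d['W'],d['f'].astype(int)
reg=(abs(W[...,0]-.52)<.1)&(abs(W[...,1]-.02)<.2)
def pca(m,n):
    P=W[m]; q=cv2.minAreaRect(P[:,:2].astype(np.float32)*1000); print(n,m.sum(),P.mean(0),q,np.percentile(P[:,2],[5,50,95])); 
    return P
z=W[...,2]; dark=f.max(-1)<70
pca(reg&(z>.085)&(np.hypot(W[...,0]-.521,W[...,1]-.028)<.03),'knob')
pca(reg&(z>.095)&(np.hypot(W[...,0]-.521,W[...,1]-.028)<.03),'knobtop')
pca(reg&(z>.06)&(z<.08),'bridge')
pca(reg&(z>.025)&(z<.04)&(W[...,1]<.005)&(f[...,0]-f[...,2]>20)&(f[...,0]<150),'strip')
pca(reg&(z>.004)&(z<.017)&(f[...,0]-f[...,2]>40),'base')
pca(reg&(z>.015)&(z<.06)&(W[...,1]>.11),'stop')
pca(reg&(z>.025)&(z<.04)&(W[...,1]>.04)&(W[...,1]<.11)&(f[...,0]-f[...,2]>20)&(f[...,0]<150),'stripfront')
crop=d['f'][150:290,200:460,::-1]; cv2.imwrite('pics/c1.png',cv2.resize(crop.astype(np.uint8),(780,420),interpolation=2))
# height profile along jig centreline
dr=np.array([-.07,1]); dr/=np.linalg.norm(dr)
s=(W[...,:2]-[.521,.02])@dr; t=(W[...,:2]-[.521,.02])@np.array([dr[1],-dr[0]])
for a in np.arange(-.18,.16,.004):
    m=(abs(s-a)<.002)&(abs(t)<.012)
    if m.sum(): print(round(a,3),np.round(np.median(z[m]),4),np.median(f[m],0),end=' | ')
E
```

```text
knob 2174 [0.5076 0.0433 0.2892] ((520.0567626953125, 36.888729095458984), (48.77814865112305, 31.77450180053711), 6.701578140258789) [0.1043 0.3262 0.3621]
knobtop 2135 [0.5074 0.0436 0.2929] ((519.5289306640625, 40.13002014160156), (45.231815338134766, 31.565093994140625), 18.751392364501953) [0.105  0.3272 0.3622]
bridge 1187 [0.5185 0.0291 0.0691] ((524.0999145507812, 30.59291648864746), (90.98703002929688, 26.07056427001953), 5.5057830810546875) [0.0674 0.0689 0.0729]
strip 3287 [ 0.5321 -0.0626  0.0307] ((528.9364013671875, -62.82032012939453), (50.57923889160156, 137.73475646972656), 4.311997413635254) [0.0293 0.0307 0.0321]
base 6573 [0.5189 0.0158 0.0101] ((525.241455078125, 20.727737426757812), (116.12320709228516, 269.4033203125), 5.373053073883057) [0.0074 0.009  0.0163]
stop 1457 [0.5145 0.1286 0.0274] ((513.8231811523438, 132.35565185546875), (74.50967407226562, 44.46054458618164), 0.2223382592201233) [0.0154 0.0274 0.0429]
stripfront 467 [0.5207 0.0581 0.0308] ((514.7547607421875, 58.796836853027344), (29.038381576538086, 54.61241912841797), 80.14417266845703) [0.0293 
[... 1899 characters left out ...]
9 [126.  97.  70.] | 0.068 0.016 [157. 124.  89.] | 0.072 0.016 [157. 123.  89.] | 0.076 0.0159 [156. 123.  88.] | 0.08 0.0161 [157. 122.  88.] | 0.084 0.0161 [157. 122.  88.] | 0.088 0.0159 [156. 122.  88.] | 0.092 0.0158 [157. 122.  88.] | 0.096 0.0159 [157. 122.  88.] | 0.1 0.016 [156. 121.  87.] | 0.104 0.0218 [154.  144.5 141.5] | 0.108 0.0358 [229.5 227.  224. ] | 0.112 0.036 [223. 221. 217.] | 0.116 0.036 [221. 219. 213.] | 0.12 0.0359 [226. 223. 218.] | 0.128 0.0161 [101.   83.5  68.5] | 0.132 0.0163 [156.5 120.   83.5] | 0.14 -0.001 [124.  115.5 105.5] | 0.144 -0.0009 [215. 210. 203.] | 0.148 -0.0013 [214. 209. 202.] | 0.152 -0.0007 [213. 208. 201.] | 0.156 -0.001 [213. 208. 201.] |
```

View pics/c1.png

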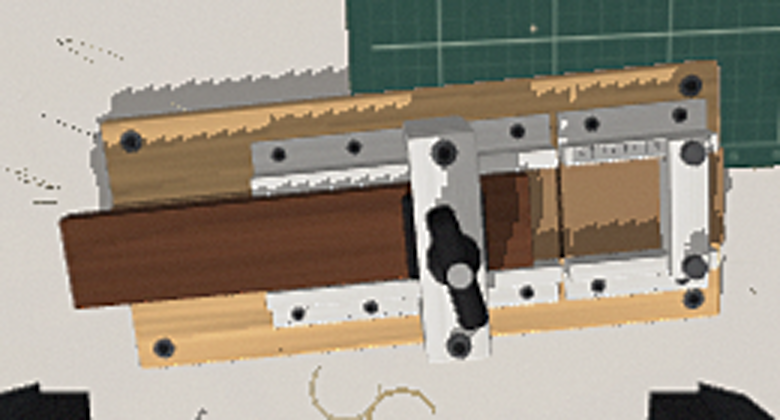

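```bash
python3 - <<'E'
from h import *
np.set_printoptions(precision=4,suppress=True)
d=np.load('/tmp/w.npz'); W=d['W'];z=W[...,2]
near=np.hypot(W[...,0]-.5243,W[...,1]-.0307)<.03
m=near&(z>.098)&(z<.112); P=W[m]
print(m.sum(),P.mean(0),cv2.minAreaRect((P[:,:2]*1000).astype(np.float32)))
print(np.histogram(z[near&(z<.12)&(z>.075)],np.arange(.075,.121,.003)))
C=P[:,:2]-P[:,:2].mean(0);e,v=np.linalg.eigh(C.T@C);b=np.arctan(v[1,1]/v[0,1]);print('bar',b)
c=[.5243,.0307]; a=b+np.pi/2
arm.move_gripper(.036,grip_force=25)
arm.move_ptp([*c,.135],down(a))
o=arm.get_obs();print(o['time'],o['joint_positions'],o['ft_force'],o['moment'],o['gripper_width'])
hit=arm.move_l([*c,.0835],vel=.06,stop_force=6)
o=arm.get_obs();print(hit,o['time'],o['eef_pos'],o['ft_force'],o['moment'])
if not hit:
    arm.move_gripper(0,grip_force=25)
    arm.sleep(.2);o=arm.get_obs();print(o['time'],o['ft_force'],o['moment'],o['gripper_width'],o['grip_force'])
E
```

```text
402 [0.5226 0.0301 0.1055] ((523.7431030273438, 30.568859100341797), (43.39794921875, 10.748367309570312), 18.751394271850586)
(array([  0,   0,  28,  66,   3,   4,   6,   8,   5,  92, 299,   2,   0,
         0,   0]), array([0.075, 0.078, 0.081, 0.084, 0.087, 0.09 , 0.093, 0.096, 0.099,
       0.102, 0.105, 0.108, 0.111, 0.114, 0.117, 0.12 ]))
bar 0.329871771476808
4.8833 [-0.165   0.4174  1.6338 -0.0001  1.0882 -2.0646] [ 0.2903 -0.4253  0.5745] [ 0.0478 -0.1522 -0.0505] 0.03601604320452696
False 5.8917 [0.5245 0.0307 0.0838] [-1.4564  0.3589 -0.5577] [ 0.1174 -0.1276  0.0366]
6.5417 [-1.1972  5.8331  4.5019] [0.9428 0.1097 0.0309] 0.01708726559692828 25.059367876674514
```

```bash
python3 - <<'E'
from h import *
np.set_printoptions(precision=4,suppress=True)
arm.move_gripper(.03)
c=[.5243,.0307]
arm.move_l([*c,.089],vel=.05)
arm.move_gripper(0,grip_force=25)
arm.sleep(.2);o=arm.get_obs();print(o['time'],o['eef_pos'],o['ft_force'],o['moment'],o['gripper_width'],o['grip_force'])
c=cam('wrist','w2.png')
c=cam('side'); cv2.imwrite('pics/s2.png',cv2.resize(c['frame'][190:330,190:350,::-1],(640,560),interpolation=2))
print([(np.round(d['xyz'],4),round(d['p'],2)) for d in arm.search_frame('knob_grip','side')[:2]])
E
```

```text
7.8083 [0.5241 0.031  0.089 ] [-1.9469  4.2566  1.7663] [ 0.8879  0.1077 -0.0224] 0.010919359811382355 25.00010304269381
[(array([0.5055, 0.0218, 0.0873]), 0.7)]
```

View pics/s2.png

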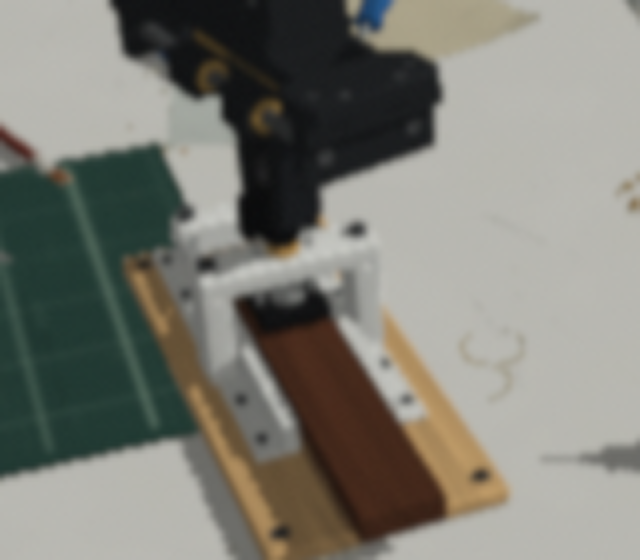

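The side crop shows the gripper on the bar at (285,240) and the shoe just above the strip at (290,305). The opening reads 10.9 mm, so the bar itself is gripped. Next I turn it clockwise while watching the moment.

```bash
cat >> h.py <<'E'
C=[.5242,.0309]; A0=0.32987+np.pi/2; Z0=.089
def ang():
    y=R.from_quat(arm.get_obs()['orientation']).as_matrix()[:,1]; return A0-np.arctan2(y[1],y[0])
def turn(t): arm.move_ptp([*C,Z0-t*.008/2/np.pi],down(A0-t))
def mz(n=10):
    v=[]
    for _ in range(n):
        o=arm.get_obs(); v.append(np.r_[o['ft_force'],o['moment'][2]]); arm.sleep(.01)
    return np.mean(v,0),np.std(v,0)[3]
E
python3 - <<'E'
from h import *
np.set_printoptions(precision=3,suppress=True)
for t in [.2,.4,.6,.8]:
    turn(t); m,s=mz(); print(t,round(ang(),4),m,round(s,3),arm.get_obs()['time'],arm.get_obs()['gripper_width'])
    if m[3]>.13: break
E
```

```text
0.2 0.1964 [-1.218  3.821  0.85  -0.054] 0.041 8.35 0.010900779017668638
0.4 0.3953 [-1.404  3.425  0.752 -0.053] 0.023 8.7417 0.01076178443032097
0.6 0.5951 [-1.536  2.7    0.767 -0.031] 0.019 9.1333 0.010966282983865223
0.8 0.7949 [-2.047  1.783  0.546 -0.045] 0.034 9.525 0.01073818456066179
```

```bash
python3 - <<'E'
from h import *
np.set_printoptions(precision=3,suppress=True)
t=.8; L=[]
while t<3.3:
    t+=.06; turn(t); m,s=mz(12); L.append((t,ang(),m[3]))
    base=np.median([l[2] for l in L[:-1]] or [-.045])
    if abs(m[3]-base)>.045:
        m,s=mz(12); 
        if abs(m[3]-base)>.045: print('HIT',t,m,base); break
for l in L[-14:]: print(np.array(l))
print(m,arm.get_obs()['time'],arm.get_obs()['gripper_width'],len(L))
np.save('/tmp/L',L)
E
```

```text
HIT 2.300000000000001 [-8.044 -2.2    2.597  0.073] -0.042514843748240584
[ 1.52   1.518 -0.04 ]
[ 1.58   1.578 -0.061]
[ 1.64   1.638 -0.046]
[ 1.7    1.698 -0.031]
[ 1.76   1.758 -0.042]
[ 1.82   1.818 -0.038]
[ 1.88   1.878 -0.038]
[ 1.94   1.938 -0.047]
[ 2.     1.998 -0.043]
[ 2.06   2.058 -0.042]
[ 2.12   2.118 -0.045]
[ 2.18   2.178 -0.045]
[ 2.24   2.238 -0.03 ]
[2.3   2.298 0.071]
[-8.044 -2.2    2.597  0.073] 18.375 0.010736617403094043 25
```

```bash
python3 - <<'E'
from h import *
np.set_printoptions(precision=3,suppress=True)
T=2.265-np.pi/2+.01
for t in np.linspace(2.298,T,5)[1:]:
    turn(t)
m,s=mz(10);print(T,ang(),m,s)
arm.move_gripper(.030)
o=arm.get_obs();p=o['eef_pos'];print(o['time'],p)
arm.move_l([p[0],p[1],.14],vel=.1)
arm.move_gripper(0)
th=.094; J=np.array([.5252,.0207]); ux=np.array([np.cos(th),np.sin(th)]); uy=np.array([-np.sin(th),np.cos(th)])
arm.move_ptp([*(J-.195*uy),.12],down(th))
c=cam('wrist'); f=c['frame']; W=cloud(c); np.savez('/tmp/w3',W=W,f=f); cv2.imwrite('pics/w3.png',f[:,:,::-1])
s=(W[...,:2]-J)@uy; t=(W[...,:2]-J)@ux; z=W[...,2]
# knob bar angle, strip rear
near=np.hypot(W[...,0]-C[0],W[...,1]-C[1])<.03
P=W[near&(z>.096)&(z<.112)]; print('knob',len(P),P[:,2].mean() if len(P) else 0, cv2.minAreaRect((P[:,:2]*1000).astype(np.float32)) if len(P)>5 else '')
m=(abs(t)<.012)&(z>.026)&(z<.036)&(s<.1); print('strip s',np.percentile(s[m],[0,1,99,100]),np.median(z[m]))
m=(abs(t)<.018)&(z>.033)&(z<.04)&(s>.08); print('stop s',np.percentile(s[m],[0,1,5,99]) if m.any() else '')
print(arm.get_obs()['time'],arm.get_obs()['eef_pos'])
c=cam('side'); cv2.imwrite('pics/s3.png',cv2.resize(c['frame'][210:320,200:330,::-1],(780,560),interpolation=2))
E
```

```text
0.7042036732051036 0.7078830341516502 [-3.879 -0.769 -0.847  0.045] 0.041058483459260435
20.8 [0.524 0.031 0.088]
knob 0 0 
strip s [-0.152 -0.151 -0.038 -0.037] 0.030822880272923202
stop s 
22.925 [ 0.544 -0.172  0.12 ]
```

View pics/w3.png

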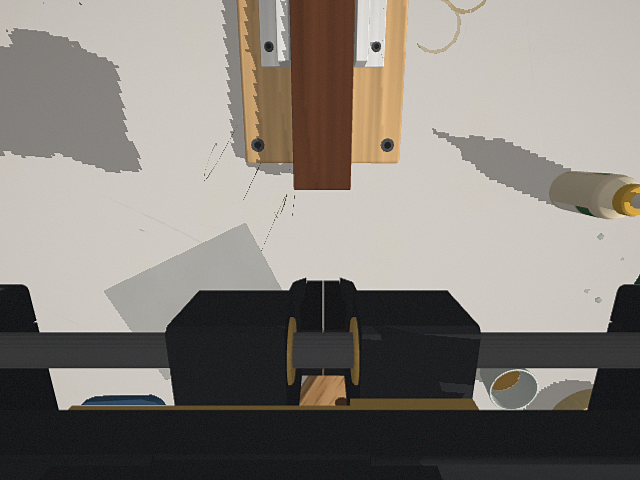

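View pics/s3.png

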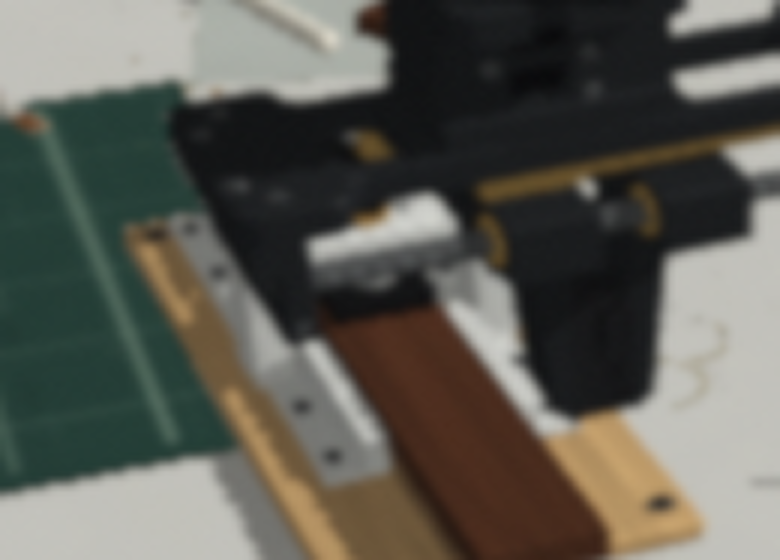

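The wrist picture shows the strip's rear end at (292–350, 188), square in front of the shut fingers (323, 285); the bottle at (600,190) is clear of the way. Now I push.

```bash
python3 - <<'E'
from h import *
np.set_printoptions(precision=3,suppress=True)
th=.094; J=np.array([.5252,.0207]); uy=np.array([-np.sin(th),np.cos(th)])
def go(s,z,v,f): 
    h=arm.move_l([*(J+s*uy),z],vel=v,stop_force=f); o=arm.get_obs()
    print(s,h,o['time'],(o['eef_pos'][:2]-J)@uy,o['eef_pos'][2],o['ft_force']); return h
if not go(-.195,.022,.08,5):
    if not go(-.119,.022,.035,6): go(-.088,.022,.011,3)
E
```

```text
-0.195 False 24.35 -0.1951644270161969 0.02249421550594907 [-0.044 -0.055  0.531]
-0.119 False 26.675 -0.11904157889476509 0.021994897575891917 [ 0.849 -0.59  -0.583]
-0.088 True 28.125 -0.10491078227469619 0.021916180479764052 [ 0.495 -1.624  0.193]
```

```bash
python3 - <<'E'
from h import *
np.set_printoptions(precision=4,suppress=True)
th=.094; J=np.array([.5252,.0207]); uy=np.array([-np.sin(th),np.cos(th)]); ux=np.array([np.cos(th),np.sin(th)])
arm.move_l([*(J-.135*uy),.022],vel=.04)
arm.move_l([*(J-.135*uy),.16],vel=.12)
arm.move_ptp([.57,.05,.24],down(np.pi/2))
c=cam('wrist'); f=c['frame']; W=cloud(c)
s=(W[...,:2]-J)@uy; t=(W[...,:2]-J)@ux; z=W[...,2]
near=np.hypot(W[...,0]-C[0],W[...,1]-C[1])<.03
P=W[near&(z>.098)&(z<.112)]; 
if len(P)>9: print('knob',len(P),P[:,2].mean(),cv2.minAreaRect((P[:,:2]*1000).astype(np.float32)))
m=(abs(t)<.012)&(z>.026)&(z<.0335)&(s<.11); print('strip s',np.percentile(s[m],[0,1,99,100]))
m=(abs(t)<.018)&(z>.034)&(z<.04)&(s>.08); print('stop s',np.percentile(s[m],[0,1,5,99]))
v,u=np.where((abs(t)<.03)&(s>-.12)&(s<.14)&(z<.12)); x0,x1,y0,y1=u.min(),u.max(),v.min(),v.max(); print(x0,x1,y0,y1)
xm=x0+(x1-x0)//2
k=f[y0:y1,xm:x1,::-1]; sc=min(780/k.shape[1],580/k.shape[0]); cv2.imwrite('pics/w4.png',cv2.resize(k,None,fx=sc,fy=sc,interpolation=2))
print(arm.get_obs()['time'])
E
```

```text
knob 679 0.10456339540598727 ((524.2549438476562, 30.633066177368164), (11.015832901000977, 44.022857666015625), 68.43075561523438)
strip s [-0.0947 -0.093   0.104   0.1052]
stop s [0.1048 0.1049 0.1055 0.1206]
185 421 133 209
31.4583
```

View pics/w4.png

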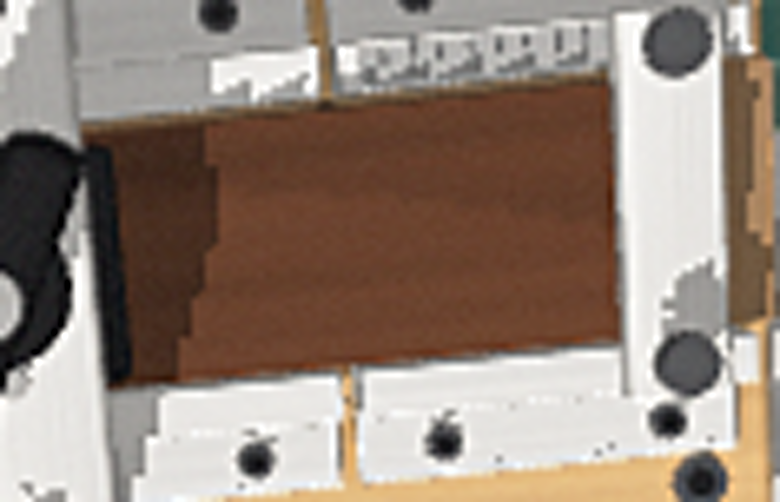

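The picture shows the strip's front end meeting the stop along its whole width at (615, 80–340). The knob bar stands 0.706 rad from its start, a quarter turn back from the bottoming point near 2.27 rad.

```bash
python3 -c "
from plant import arm
print(arm.hand_in())"
```

```text
the job is handed in; nothing more can be done
None
```

I handed the job in at about 31 s: the shoe bottomed lightly on the strip after about 2.27 rad of turn, the knob was backed off a quarter turn, and the strip was fed until it rested against the length stop, where it stopped at 3 N; the bottle, cup and offcut were not touched.

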